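# Click a gift tub's lid shut, section by section

### The job

The soap gift tub's lid is on, but the four sections of its snap rim still stand up: press them down with the fingertips, one after another, until each clicks shut flush with the lid. Begin at the end with the pull tab and work round clockwise as seen from above. Leave the tub standing where it is, without gripping or lifting it, and do not disturb the other goods.

Things in the scene. Friction and masses are not known exactly. Their poses are not given: they have to be found in the camera images.
- tub: the gift tub: a white rectangular tub, 160x110 mm and 58 mm high, loose on the table, 0.7 to 1 kg with two bars of soap in it, covered by a grey clip-on lid of 170x120 mm with a clear middle. Origin: centre of the underside. z up, x along the tub's length towards the end where the lid has its pull tab, y to the left of that
- lid_middle (a point): centre of the lid's flat top, 62 mm above the tub's origin, same axes. The clear middle (118x68 mm) and the four corner pads (26x26 mm) are fixed; between the corners the rim is four hinged sections, 26 mm wide from hinge to outer edge, 4 mm thick, standing up at a slant. Clockwise from above: tab_end (+x), side_2 (-y), plain_end (-x), side_4 (+y)
- tab_end (a joint): hinge of the rim section at the short end at +x of the tub, hinge line 59 mm from its centre, 66 mm long, with a rounded pull tab sticking 22 mm out, rad: 0 = standing up at a slant (23 degrees), 0.40 = fully shut, flush with the lid. It springs back up when let go before about 0.27, and snaps shut by itself past it; pushed down near its outer edge it takes about 5 N
- tab_end_edge (a point): middle of the top face of the rim section tab_end, 2 mm in from its outer edge; about 9 mm above the lid's flat top and 80 mm (ends) or 55 mm (sides) out from the tub's centre while up; level with the lid's top when shut
- side_2 (a joint): hinge of the rim section at the long side at -y of the tub, hinge line 34 mm from its centre, 116 mm long, rad: 0 = standing up at a slant (23 degrees), 0.40 = fully shut, flush with the lid. It springs back up when let go before about 0.27, and snaps shut by itself past it; pushed down near its outer edge it takes about 5 N
- side_2_edge (a point): middle of the top face of the rim section side_2, 2 mm in from its outer edge; about 9 mm above the lid's flat top and 80 mm (ends) or 55 mm (sides) out from the tub's centre while up; level with the lid's top when shut
- plain_end (a joint): hinge of the rim section at the short end at -x of the tub, hinge line 59 mm from its centre, 66 mm long, no tab, rad: 0 = standing up at a slant (23 degrees), 0.40 = fully shut, flush with the lid. It springs back up when let go before about 0.27, and snaps shut by itself past it; pushed down near its outer edge it takes about 5 N
- plain_end_edge (a point): middle of the top face of the rim section plain_end, 2 mm in from its outer edge; about 9 mm above the lid's flat top and 80 mm (ends) or 55 mm (sides) out from the tub's centre while up; level with the lid's top when shut
- side_4 (a joint): hinge of the rim section at the long side at +y of the tub, hinge line 34 mm from its centre, 116 mm long, rad: 0 = standing up at a slant (23 degrees), 0.40 = fully shut, flush with the lid. It springs back up when let go before about 0.27, and snaps shut by itself past it; pushed down near its outer edge it takes about 5 N
- side_4_edge (a point): middle of the top face of the rim section side_4, 2 mm in from its outer edge; about 9 mm above the lid's flat top and 80 mm (ends) or 55 mm (sides) out from the tub's centre while up; level with the lid's top when shut
- bell: counter bell, 86 mm across, 62 mm high; bystander, origin at the centre of its underside
- pendant_box: closed black pendant box, 68x66x36 mm (behind it a fixed earring display board, 510 mm tall, stands across the table from about x = 0.04 to 0.41 m at y = 0.24 to 0.31 m; keep the arm clear of it); bystander, origin at the centre of its underside
- soap_bar: loose bar of soap, 60x85x28 mm; bystander, origin at the centre of its underside
- jar: candle jar with a wooden lid, 81 mm across, 110 mm high; bystander, origin at the centre of its underside
- candle: candle in a stemmed glass dessert cup, 84 mm across, 123 mm high; bystander, origin at the centre of its underside
- mint_box: long gift box, 63x188x73 mm; bystander, origin at the centre of its underside
- spool: ribbon spool lying flat, 73x66x24 mm; bystander, origin at the centre of its underside

How it is judged:
On the way, in this order (a step that is already met when the one before it is completed fails the run):
1. the section with the pull tab is clicked shut first (value of joint tab_end above 0.35 rad), for 0.2 s.
2. then the next section clockwise seen from above, a long side (value of joint side_2 above 0.35 rad), for 0.2 s.
3. then the short end without a tab (value of joint plain_end above 0.35 rad), for 0.2 s.
4. then the last long side (value of joint side_4 above 0.35 rad), for 0.2 s.
At the end, for the whole second after the job is handed in: All four rim sections are shut (each hinge past 0.35 of 0.40 rad), and the tub stands upright (within 0.1 rad), at rest, within 30 mm of where it was (value of joint each of tab_end, side_2, plain_end, side_4 above 0.35 rad and distance of tub from where it was at the start of the episode below 0.03 m and angle between tub's own z axis and vertical below 0.1 rad and linear speed of tub below 0.02 m/s); the robot touches nothing.
It fails at once if the tub is lifted or carried (more than 12 mm off the table) or tipped (more than 0.2 rad) (height (world z) of tub above 0.012 m or angle between tub's own z axis and vertical above 0.2 rad).
It fails at once if the tub is shoved more than 40 mm from its place (distance of tub from where it was at the start of the episode above 0.04 m).
It fails at once if one of the other goods is moved by more than 30 mm (distance of any of bell, pendant_box, soap_bar, jar, candle, mint_box, spool from where it was at the start of the episode above 0.03 m).
It also fails if it takes over 53 s, if anything falls off the work surface, if the arm or the gripper's body presses on something with over 40 N, if the wrist force passes 120 N, or if a joint passes its speed limit or range.

### The arm

A 7-joint arm with a two-finger parallel gripper is mounted at the origin on the work surface; the furniture and walls round the work are solid. World frame = base frame: x ahead of the robot, y to its left, z up, the work surface at z = 0. Lengths are in m, angles in rad, forces in N, time in s.
With the tool pointing down it reaches from about 0.4 to 0.85 m from the base axis. Payload 10.4 kg.
Tool frame: the origin (TCP) lies midway between the tips of the shut fingers; the grasp point (between the pads) lies 19 mm behind it; z points along the fingers, y is the line along which they close (so a half turn about z gives the same grasp; the last joint's range is limited). The gripper opens to 87 mm and grips with 3 to 60 N. Pads are 19 mm wide; open, the fingers measure 117 mm over their backs; the gripper's body (75 mm by 190 mm) begins 51 mm behind the grasp point.
Start: joints at [-1.357, 0.332, -0.065, 1.46, 0.022, 1.35, -0.088], TCP at [0.147, 0.608, 0.223] pointing down, gripper open.
Joint ranges: [-2.6, 2.6], [-0.5, 2.12], [-1.47, 1.34], [0.16, 2.42], [-1.27, 4.41], [0.06, 2.06], [-2.6, 2.6]. Speed limits (rad/s): [2.22, 2.22, 2.79, 2.79, 3.14, 3.14, 3.14].

### API

Orientations are given as a unit quaternion [x, y, z, w].
In Python, from bench import r gives the robot as it stands.
- The arm moves only by the tool apply_moves, never from a script. Its argument "steps" is a list of rows, each a list of 7 numbers: the turn, a rotation vector about the tool's x, y, z in rad, then the shift along the tool's x, y, z in mm, then the opening, from -1 (shut) to 1 (fully open). In form: [[ax, ay, az, x, y, z, claw], ...]. A call has 1 to 20 rows; each row is the pose to reach, as a shift and turn from the pose commanded when the call began, along the tool's axes at that moment; what a row does not reach only later rows make up. A row lasts 1/12 s, in which the tool goes at most 41.7 mm and 7.16 degrees, less where a joint would pass 70% of its speed; a pose out of reach is approached as far as the arm can. A call with a gripper value outside its range is refused whole. The fingers move at their own pace and stop on an object; "force" is the grip in N (left out, the last holds). Time passes only in rows, so rows that repeat a pose let the fingers close. It gives the time, the measured TCP pose, the force, the opening and the grip force at its end, in the units of the state.
- r.read_state(): the state, without advancing time (a new reading comes with each control period).
- r.camera(name): name is "scene" or "top" or "wrist"; returns a dict with "pixels" (400x640x3 uint8, red, green, blue), "z_map" (400x640 float32, m along the optical axis (not along the pixel's ray), 0 where there is no reading), "fovy" (degrees; the focal length in pixels is half the picture's height over the tangent of half this angle, whatever the lens; pixels are square), "cx", "cy" (the principal point, pixels), "position" and "orientation" of the camera in the world. Camera axes: x right, y down, z forward; pixel columns grow to the right and rows downward; lengths in m; the calibration is good to about 2 mm. A picture is of the moment at which its call begins.
- r.close_job(): hands the job in; it is judged then, once.
The state is a dict: "time": time; "joint_positions": joint angles; "joint_vel": joint speeds; "joint_torque": joint torques, N m; "ee_pos": TCP position; "eef_rot": TCP orientation; "ft_force": force on the tool from outside, world axes, zero at the start; "torque": the same for the moment, N m; "width": finger opening in m; "grip_force": force on a finger pad.
Only numpy, scipy, OpenCV 4.12 (cv2) and the standard library are available. Lean on these libraries where they do the work, as an engineer would, in place of code of your own. Each camera call takes 0.05 s, during which the arm holds its last target. There are 200 camera calls.

## Working session

There is one attempt and no reset: what is moved stays moved. The work goes in short steps, Python scripts to look and compute and a tool call to move; the robot and the scene stay as the last step left them, time stands still between calls to the robot, and variables do not carry over. Pictures are saved under pics/ and viewed, at most 10 in all, crops included, and the job is handed in when it is done.

Besides the shell and the picture viewer there is one more tool, called after "Call:" as name(argument=value, ...), one argument or row to a line, values as JSON. apply_moves: Moves the arm, as the interface text tells. Its arguments: {"type":"object","properties":{"steps":{"type":"array","items":{"type":"array","items":{"type":"number"}}},"force":{"type":"number"}},"required":["steps"]}

```bash
mkdir -p pics
cat > h.py <<'E'
import numpy as np, cv2
from scipy.spatial.transform import Rotation as R
from bench import r
def cloud(c):
    f=200/np.tan(np.radians(c["fovy"])/2); v,u=np.mgrid[:400,:640]; z=c["z_map"]
    p=np.stack([(u-c["cx"])/f*z,(v-c["cy"])/f*z,z],-1)
    return p@R.from_quat(c["orientation"]).as_matrix().T+np.array(c["position"])
E
python3 - <<'E'
from h import *
for n in ("top","scene"):
    c=r.camera(n); np.savez(n+".npz",p=cloud(c),im=c["pixels"],z=c["z_map"]); cv2.imwrite(f"pics/{n}0.png",c["pixels"][...,::-1]); print(n,c["position"],R.from_quat(c["orientation"]).as_matrix().round(2).tolist(),c["fovy"])
s=r.read_state(); print(s["ee_pos"],R.from_quat(s["eef_rot"]).as_matrix().round(3),s["eef_rot"],s["ft_force"],s["time"])
E
```

```text
top [ 0.23969639 -0.11378966  1.36982584] [[0.02, -0.98, 0.22], [-1.0, -0.02, 0.0], [-0.0, -0.22, -0.98]] 45.837149010282715
scene [0.6883918  0.56181515 0.75280281] [[-0.98, 0.14, -0.15], [0.21, 0.71, -0.67], [0.02, -0.69, -0.72]] 57.409667781050906
[0.14656639 0.60719411 0.22180632] [[-0.972  0.235 -0.   ]
 [ 0.235  0.972 -0.001]
 [-0.    -0.001 -1.   ]] [ 1.18100231e-01  9.93001457e-01 -6.63691048e-04 -2.50783373e-05] [-0.73146086  0.75852924  0.08731362] 0.1
```

View pics/top0.png

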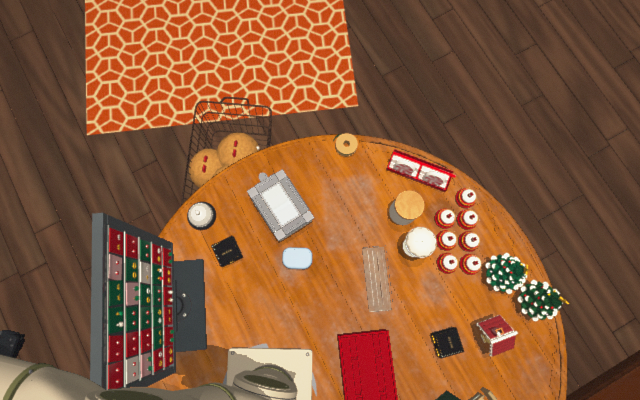

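View pics/scene0.png

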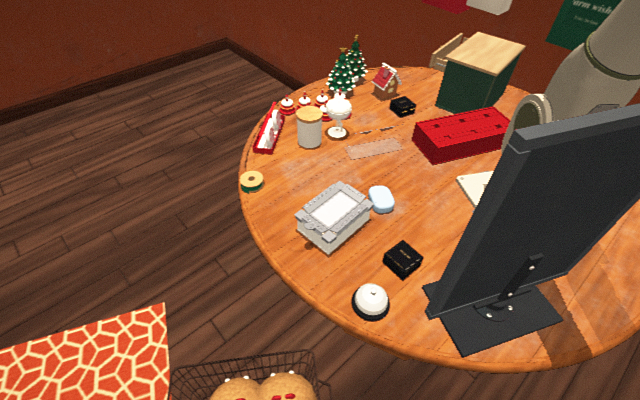

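The top view shows the tub lid at about (281,207), with the pull tab at (263,176). The soap bar is at (297,258), the bell at (201,215) and the pendant box at (227,250). The arm is at lower left, reaching past the display board. The scene view agrees: tub at (335,215), with its tab facing away from the robot.

Run:
```python
from h import *
for n,(u0,u1,v0,v1) in dict(top=(225,335,155,260),scene=(280,385,165,260)).items():
    d=np.load(n+".npz"); p=d["p"]; m=np.zeros((400,640),bool); m[v0:v1,u0:u1]=1
    z=p[...,2]
    w=p[v0:v1,u0:u1].reshape(-1,3)
    m&=(z>0.045)&(z<0.1)
    k,l,st,_=cv2.connectedComponentsWithStats(m.astype(np.uint8)); i=1+st[1:,4].argmax(); q=p[l==i]
    # keep rim-high
    a=cv2.minAreaRect((q[:,:2]*1000).astype(np.float32)); print(n,len(q),a,"z pct",np.percentile(q[:,2],[1,20,50,80,99]).round(4))
    flat=q[np.abs(q[:,2]-0.062)<0.003]; print(flat.mean(0))
    t=p[176,263] if n=="top" else None; print("tab",t)
    print("table z",np.median(z[v0:v1,u0:u1][z[v0:v1,u0:u1]<0.03]))
d=np.load("top.npz");p=d["p"].reshape(-1,3)
for nm,uv in dict(bell=(201,212),box=(227,250),soap=(297,258)).items(): print(nm,d["p"][uv[1],uv[0]].round(3))
for n in("top","scene"):
    p=np.load(n+".npz")["p"].reshape(-1,3); p=p[p[:,2]>0.15]
    for y in np.arange(-.2,.75,.05):
        s=p[np.abs(p[:,1]-y)<.025]; s=s[(np.abs(s[:,0])<.6)]
        if len(s): print(n,round(y,2),len(s),"x",s[:,0].min().round(2),s[:,0].max().round(2),"z",s[:,2].min().round(2),s[:,2].max().round(2))
```

```text
top 2554 ((514.9381713867188, -13.91058349609375), (188.87652587890625, 123.02680969238281), 33.8803596496582) z pct [0.0563 0.0613 0.0643 0.0688 0.0766]
[ 0.50726071 -0.01933474  0.06233072]
tab [0.58610346 0.03138901 0.07252918]
table z 0.0003832350493835346
scene 2620 ((518.30322265625, -11.961776733398438), (188.82276916503906, 121.60692596435547), 33.35050964355469) z pct [0.0507 0.0603 0.0622 0.0674 0.0746]
[ 0.51297568 -0.01309734  0.06156395]
tab None
table z -0.0008020030803305156
bell [0.484 0.206 0.047]
box [0.378 0.128 0.038]
soap [ 0.36  -0.069  0.033]
top -0.1 1109 x 0.03 0.24 z 0.19 1.37
top -0.05 521 x 0.04 0.07 z 0.15 0.38
top -0.0 773 x 0.04 0.08 z 0.15 0.48
top 0.05 849 x 0.06 0.1 z 0.16 0.62
top 0.1 517 x 0.09 0.11 z 0.42 0.69
top 0.15 587 x 0.1 0.12 z 0.58 0.72
top 0.2 812 x 0.11 0.13 z 0.62 0.72
top 0.25 11085 x 0.05 0.38 z 0.15 0.71
top 0.3 2812 x 0.1 0.4 z 0.15 0.7
top 0.35 93 x 0.14 0.15 z 0.62 0.66
top 0.5 343 x 0.11 0.16 z 0.29 0.34
top 0.55 222 x 0.11 0.17 z 0.22 0.34
scene -0.1 52 x 0.05 0.05 z 0.17 0.28
scene -0.05 634 x 0.03 0.07 z 0.15 0.38
scene -0.0 1195 x 0.05 0.08 z 0.25 0.48
scene 0.05 2118 x 0.06 0.1 z 0.29 0.56
scene 0.1 4492 x -0.01 0.1 z 0.34 0.57
scene 0.15 1 x 0.07 0.07 z 0.49 0.49
scene 0.25 4641 x 0.05 0.37 z 0.15 0.51
scene 0.3 17823 x 0.18 0.4 z 0.15 0.51
```

The tub centre is near (0.508, -0.018) and its length points at yaw 33.6°. The lid top reads 0.062, which matches. I'll raise the arm above the board before swinging round.

Call:
apply_moves(
  steps=[
    [0,0,0,0,0,-200,-1],
    [0,0,0,0,0,-200,-1],
    [0,0,0,0,0,-200,-1],
    [0,0,0,0,0,-200,-1],
    [0,0,0,0,0,-380,-1],
    [0,0,0,0,0,-380,-1],
    [0,0,0,0,0,-380,-1],
    [0,0,0,0,0,-380,-1],
    [0,0,0,0,0,-380,-1],
    [0,0,0,0,0,-380,-1],
    [0,0,0,0,0,-380,-1],
    [0,0,0,0,0,-380,-1],
  ],
)

```text
time: 1.1
ee_pos: [0.1433, 0.5947, 0.5716]
eef_rot: [0.118, 0.993, 0.023, 0.003]
ft_force: [-0.0, 0.3, 1.0]
width: 0.0151
grip_force: 0.0
```

Run:
```python
from h import *
s=r.read_state(); print(s["ee_pos"],s["eef_rot"],np.round(s["joint_positions"],2),s["width"],s["time"],s["ft_force"])
for n in("top","scene"):
    p=cloud(r.camera(n)).reshape(-1,3); p=p[p[:,2]>0.53]
    for y in np.arange(0,.75,.05):
        q=p[(np.abs(p[:,1]-y)<.025)&(np.abs(p[:,0])<.6)]
        if len(q): print(n,round(y,2),len(q),"x",q[:,0].min().round(2),q[:,0].max().round(2),"z",q[:,2].min().round(2),q[:,2].max().round(2))
```

```text
[0.14334736 0.59467942 0.57156431] [0.11808922 0.99274285 0.02255254 0.0028194 ] [-1.58  0.4   0.35  0.65 -0.15  2.06 -0.  ] 0.015067852745146253 1.1 [-0.00749226  0.25076667  1.01245196]
top 0.25 26 x 0.11 0.11 z 0.71 0.73
top 0.3 11 x 0.11 0.11 z 0.72 0.74
scene 0.05 10 x 0.05 0.06 z 0.53 0.54
scene 0.1 33 x 0.06 0.07 z 0.53 0.54
```

Call:
apply_moves(
  steps=[
    [0,0,0.1,-85,-25,10,-1],
    [0,0,0.15,-169,-49,15,-1],
    [0,0,0.15,-169,-49,15,-1],
    [0,0,0.15,-169,-49,20,-1],
    [0,0,0.25,-240,-80,20,-1],
    [0,0,0.3,-312,-113,20,-1],
    [0,0,0.3,-312,-113,20,-1],
    [0,0,0.3,-312,-113,20,-1],
    [0,0,0.4,-375,-160,20,-1],
    [0,0,0.45,-435,-211,20,-1],
    [0,0,0.45,-435,-211,20,-1],
    [0,0,0.45,-435,-211,20,-1],
    [0,0,0.55,-480,-273,20,-1],
    [0,0,0.6,-527,-338,20,-1],
    [0,0,0.6,-527,-338,20,-1],
    [0,0,0.6,-527,-338,20,-1],
    [0,0,0.7,-560,-410,20,-1],
    [0,0,0.747,-583,-483,20,-1],
    [0,0,0.747,-583,-483,20,-1],
    [0,0,0.747,-583,-483,20,-1],
  ],
)

```text
time: 2.87
ee_pos: [0.597, -0.0139, 0.5274]
eef_rot: [0.474, 0.88, 0.02, -0.007]
ft_force: [0.2, 0.2, 0.0]
width: 0.0003
grip_force: 0.0
```

```bash
cat >> h.py <<'E'
Y=np.radians(33.6); C=np.array([.5085,-.0185])
def rep(pt=None,z=None):
    s=r.read_state(); p=np.array(s["ee_pos"]); M=R.from_quat(s["eef_rot"]).as_matrix()
    print("t",s["time"],"p",p.round(4),"F",np.round(s["ft_force"],1),"J",np.round(s["joint_positions"],2),"w",round(s["width"],4)); print(M.round(3))
    X=np.array([np.cos(Y),np.sin(Y)]);N=np.array([-X[1],X[0]]); 
    print("TCP in tub frame mm",((p[:2]-C)@X*1000).round(1),((p[:2]-C)@N*1000).round(1))
    G=np.c_[np.r_[-N*-1,0],np.r_[X,0],[0,0,-1]] # goal: tool x=tub y, tool y=tub x
    print("turn to goal rotvec",R.from_matrix(M.T@G).as_rotvec().round(3))
    for n,(a,b) in dict(tab=(75,0),s2=(0,-50),pl=(-75,0),s4=(0,50)).items():
        g=np.r_[C+(a*X+b*N)/1000,.1]; print(n,g.round(4),"shift mm tool",(M.T@(g-p)*1000).round(1))
E
python3 -c "
from h import *
rep()"
```

```text
t 2.8667 p [ 0.597  -0.0139  0.5274] F [0.2 0.2 0. ] J [-0.47  0.37  0.75  0.86 -0.32  1.98  0.7 ] w 0.0003
[[-0.551  0.835  0.006]
 [ 0.834  0.55   0.041]
 [ 0.031  0.028 -0.999]]
TCP in tub frame mm 76.3 -45.1
turn to goal rotvec [ 0.028 -0.031 -0.003]
tab [0.571 0.023 0.1  ] shift mm tool [ 31.8 -13.4 428.4]
s2 [ 0.5362 -0.0601  0.1   ] shift mm tool [-18.3 -88.2 424.7]
pl [ 0.446 -0.06   0.1  ] shift mm tool [  31.5 -163.4  424.1]
s4 [0.4808 0.0231 0.1   ] shift mm tool [ 81.6 -88.6 427.8]
```

Call:
apply_moves(
  steps=[
    [0.028,-0.031,0,0,0,100,-1],
    [0.028,-0.031,0,10,0,100,-1],
    [0.028,-0.031,0,20,0,200,-1],
    [0.028,-0.031,0,31,-13,200,-1],
    [0.028,-0.031,0,31,-13,200,-1],
    [0.028,-0.031,0,31,-13,390,-1],
    [0.028,-0.031,0,31,-13,390,-1],
    [0.028,-0.031,0,31,-13,390,-1],
    [0.028,-0.031,0,31,-13,390,-1],
    [0.028,-0.031,0,31,-13,390,-1],
    [0.028,-0.031,0,31,-13,390,-1],
    [0.028,-0.031,0,31,-13,390,-1],
    [0.028,-0.031,0,31,-13,390,-1],
  ],
)

```text
time: 3.95
ee_pos: [0.5737, 0.0247, 0.1414]
eef_rot: [0.472, 0.881, 0.001, 0.002]
ft_force: [0.1, 0.3, 1.1]
width: 0.0002
grip_force: 0.0
```

```bash
python3 -c "
from h import *
rep()
c=r.camera('scene'); cv2.imwrite('pics/s1.png',cv2.resize(c['pixels'][130:290,230:430,::-1],None,fx=3,fy=3))"
```

```text
t 3.95 p [0.5737 0.0247 0.1414] F [0.1 0.3 1.1] J [-0.69  0.32  0.68  1.74 -0.22  1.16  0.64] w 0.0002
[[-0.554  0.833  0.005]
 [ 0.833  0.554  0.   ]
 [-0.002  0.004 -1.   ]]
TCP in tub frame mm 78.2 -0.1
turn to goal rotvec [0.004 0.002 0.   ]
tab [0.571 0.023 0.1  ] shift mm tool [ 0.2 -3.3 41.4]
s2 [ 0.5362 -0.0601  0.1   ] shift mm tool [-49.8 -78.4  41.2]
pl [ 0.446 -0.06   0.1  ] shift mm tool [   0.2 -153.3   40.8]
s4 [0.4808 0.0231 0.1   ] shift mm tool [ 50.2 -78.3  41. ]
```

View pics/s1.png

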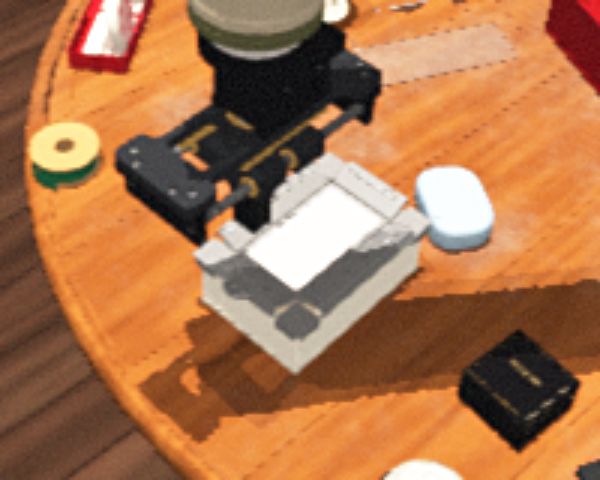

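Gripper axis lines up with the tub's length and the fingertips sit above the tab end; the dark patches around (297,320) are its shadow. Next is the first press.

Call:
apply_moves(
  steps=[
    [0,0,0,0,-3,40,-1],
    [0,0,0,0,-3,60,-1],
    [0,0,0,0,-3,66,-1],
    [0,0,0,0,-3,69,-1],
    [0,0,0,0,-3,71,-1],
    [0,0,0,0,-3,73,-1],
    [0,0,0,0,-3,75,-1],
    [0,0,0,0,-3,76,-1],
    [0,0,0,0,-3,76,-1],
  ],
)

```text
time: 4.75
ee_pos: [0.5715, 0.0232, 0.0647]
eef_rot: [0.472, 0.881, 0.001, 0.002]
ft_force: [-0.6, -0.5, 0.4]
width: 0.0002
grip_force: 0.0
```

Call:
apply_moves(
  steps=[
    [0,0,0,0,0,1,-1],
    [0,0,0,0,0,2,-1],
    [0,0,0,0,0,3,-1],
    [0,0,0,0,0,3,-1],
  ],
)

```text
time: 5.08
ee_pos: [0.5712, 0.023, 0.0623]
eef_rot: [0.473, 0.881, 0.001, 0.001]
ft_force: [-5.5, -0.9, 13.6]
width: 0.0002
grip_force: 7.1
```

Call:
apply_moves(
  steps=[
    [0,0,0,0,0,-20,-1],
    [0,0,0,0,0,-50,-1],
    [0,0,0,-50,-80,-50,-1],
    [0,0,0,-50,-80,-50,-1],
    [0,0,0,-50,-80,-50,-1],
    [0,0,0,-50,-80,-50,-1],
  ],
)

```text
time: 5.58
ee_pos: [0.5303, -0.0671, 0.1113]
eef_rot: [0.475, 0.88, 0.001, 0.002]
ft_force: [1.2, 1.0, 0.4]
width: 0.0003
grip_force: 0.0
```

```bash
cat >> h.py <<'E'
def rim(n):
    c=r.camera(n); p=cloud(c); X=np.array([np.cos(Y),np.sin(Y)]);N=np.array([-X[1],X[0]])
    a=(p[...,:2]-C)@X*1000; b=(p[...,:2]-C)@N*1000; z=p[...,2]*1000
    for k,m in dict(tab=(a>74)&(a<83)&(abs(b)<30),s2=(b<-49)&(b>-58)&(abs(a)<50),pl=(a<-74)&(a>-83)&(abs(b)<30),s4=(b>49)&(b<58)&(abs(a)<50)).items():
        q=z[m&(z>45)&(z<82)]; print(n,k,len(q),np.percentile(q,[20,50,80]).round(1) if len(q) else None)
    return c
E
python3 -c "
from h import *
rep()
rim('top');c=rim('scene'); cv2.imwrite('pics/s2.png',cv2.resize(c['pixels'][130:290,230:430,::-1],None,fx=3,fy=3))"
```

```text
t 5.5833 p [ 0.5303 -0.0671  0.1113] F [1.2 1.  0.4] J [-0.59  0.27  0.73  1.87 -0.2   1.07  0.79] w 0.0003
[[-0.549  0.836  0.004]
 [ 0.836  0.549 -0.   ]
 [-0.002  0.003 -1.   ]]
TCP in tub frame mm -8.7 -52.5
turn to goal rotvec [ 0.003  0.002 -0.006]
tab [0.571 0.023 0.1  ] shift mm tool [53.  83.4 11.4]
s2 [ 0.5362 -0.0601  0.1   ] shift mm tool [ 2.6  8.7 11.3]
pl [ 0.446 -0.06   0.1  ] shift mm tool [ 52.1 -66.6  10.9]
s4 [0.4808 0.0231 0.1   ] shift mm tool [102.6   8.1  11.1]
top tab 0 None
top s2 0 None
top pl 27 [68.2 71.1 71.9]
top s4 0 None
scene tab 67 [60.4 61.3 62.2]
scene s2 121 [67.5 68.8 70.1]
scene pl 37 [68.2 69.1 70.2]
scene s4 140 [67.4 69.1 70.4]
```

View pics/s2.png

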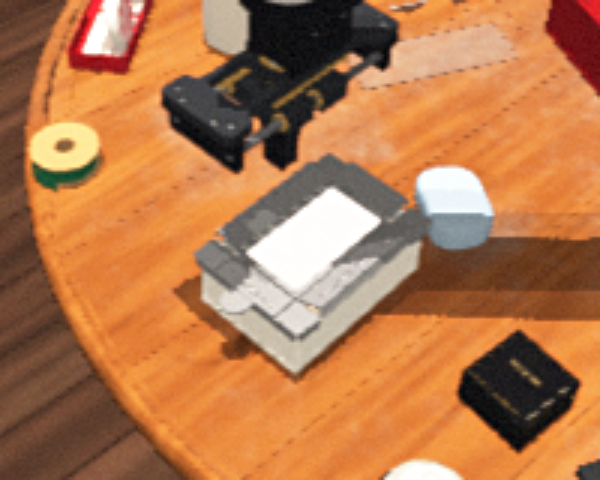

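The tab end is shut: its rim reads 61 mm against 69 mm for the other three, and the tub hasn't moved. On to side_2.

Call:
apply_moves(
  steps=[
    [0,0,0,2,6,25,-1],
    [0,0,0,2,6,38,-1],
    [0,0,0,2,6,42,-1],
    [0,0,0,2,6,44,-1],
    [0,0,0,2,6,46,-1],
    [0,0,0,2,6,48,-1],
    [0,0,0,2,6,49,-1],
    [0,0,0,2,6,49,-1],
    [0,0,0,2,6,49,-1],
  ],
)

```text
time: 6.43
ee_pos: [0.5361, -0.0577, 0.0625]
eef_rot: [0.472, 0.881, 0.001, 0.002]
ft_force: [-0.9, 1.3, 3.6]
width: 0.0005
grip_force: 2.1
```

Call:
apply_moves(
  steps=[
    [0,0,0,0,0,1,-1],
    [0,0,0,0,0,1,-1],
    [0,0,0,0,0,-20,-1],
    [0,0,0,0,0,-40,-1],
    [0,0,0,48,-76,-40,-1],
    [0,0,0,48,-76,-40,-1],
    [0,0,0,48,-76,-40,-1],
    [0,0,0,48,-76,-40,-1],
    [0,0,0,48,-76,-40,-1],
  ],
)

```text
time: 7.18
ee_pos: [0.4462, -0.0595, 0.1022]
eef_rot: [0.472, 0.881, 0.002, 0.002]
ft_force: [1.4, -0.0, 0.4]
width: 0.0009
grip_force: 0.0
```

```bash
python3 -c "
from h import *
rep()
rim('top');c=rim('scene')"
```

```text
t 7.1833 p [ 0.4462 -0.0595  0.1022] F [ 1.4 -0.   0.4] J [-0.69  0.04  0.75  2.09 -0.03  1.02  0.66] w 0.0009
[[-0.554  0.833  0.005]
 [ 0.833  0.554  0.002]
 [-0.001  0.005 -1.   ]]
TCP in tub frame mm -74.6 0.3
turn to goal rotvec [0.005 0.001 0.001]
tab [0.571 0.023 0.1  ] shift mm tool [ -0.4 149.5   3. ]
s2 [ 0.5362 -0.0601  0.1   ] shift mm tool [-50.4  74.5   2.7]
pl [ 0.446 -0.06   0.1  ] shift mm tool [-0.3 -0.5  2.2]
s4 [0.4808 0.0231 0.1   ] shift mm tool [49.6 74.6  2.5]
top tab 15 [61.3 63.2 64.3]
top s2 0 None
top pl 0 None
top s4 17 [67.9 70.2 72.2]
scene tab 72 [60.2 61.2 62.6]
scene s2 103 [60.1 61.2 62.3]
scene pl 37 [68.  69.9 70.8]
scene s4 142 [67.2 69.5 70.7]
```

side_2 is shut too. Pressing plain_end.

Call:
apply_moves(
  steps=[
    [0,0,0,0,0,20,-1],
    [0,0,0,0,0,30,-1],
    [0,0,0,0,0,33,-1],
    [0,0,0,0,0,35,-1],
    [0,0,0,0,0,37,-1],
    [0,0,0,0,0,39,-1],
    [0,0,0,0,0,40,-1],
    [0,0,0,0,0,41,-1],
    [0,0,0,0,0,41,-1],
  ],
)

```text
time: 8.03
ee_pos: [0.4466, -0.0597, 0.0621]
eef_rot: [0.472, 0.881, 0.002, 0.001]
ft_force: [-9.1, -0.1, 21.7]
width: 0.0005
grip_force: 11.1
```

Call:
apply_moves(
  steps=[
    [0,0,0,0,0,-20,-1],
    [0,0,0,0,0,-40,-1],
    [0,0,0,50,75,-40,-1],
    [0,0,0,50,75,-40,-1],
    [0,0,0,50,75,-40,-1],
    [0,0,0,50,75,-40,-1],
    [0,0,0,50,75,-40,-1],
  ],
)

```text
time: 8.62
ee_pos: [0.4807, 0.0236, 0.1009]
eef_rot: [0.472, 0.882, 0.001, 0.002]
ft_force: [-0.0, -0.7, -0.5]
width: 0.0003
grip_force: 0.0
```

```bash
python3 -c "
from h import *
rep()
rim('top');c=rim('scene')"
```

```text
t 8.6167 p [0.4807 0.0236 0.1009] F [-0.  -0.7 -0.5] J [-0.78  0.13  0.68  2.01 -0.1   1.03  0.54] w 0.0003
[[-0.555  0.832  0.004]
 [ 0.832  0.555 -0.   ]
 [-0.002  0.003 -1.   ]]
TCP in tub frame mm 0.2 50.4
turn to goal rotvec [0.003 0.002 0.002]
tab [0.571 0.023 0.1  ] shift mm tool [-50.6  74.7   1.2]
s2 [ 0.5362 -0.0601  0.1   ] shift mm tool [-100.4   -0.4    1.1]
pl [ 0.446 -0.06   0.1  ] shift mm tool [-50.3 -75.3   0.7]
s4 [0.4808 0.0231 0.1   ] shift mm tool [-0.4 -0.2  0.9]
top tab 10 [60.6 61.8 63.5]
top s2 107 [59.9 62.7 64.4]
top pl 68 [59.8 61.9 64.4]
top s4 0 None
scene tab 74 [59.8 60.9 62.2]
scene s2 39 [60.1 61.4 62.3]
scene pl 1 [59.7 59.7 59.7]
scene s4 142 [67.2 69.1 70.6]
```

plain_end is shut. The last one is side_4.

Call:
apply_moves(
  steps=[
    [0,0,0,0,0,20,-1],
    [0,0,0,0,0,28,-1],
    [0,0,0,0,0,31,-1],
    [0,0,0,0,0,33,-1],
    [0,0,0,0,0,35,-1],
    [0,0,0,0,0,37,-1],
    [0,0,0,0,0,38,-1],
    [0,0,0,0,0,39,-1],
    [0,0,0,0,0,39,-1],
  ],
)

```text
time: 9.47
ee_pos: [0.4809, 0.023, 0.0624]
eef_rot: [0.473, 0.881, 0.001, 0.002]
ft_force: [-3.3, -0.6, 7.9]
width: 0.0005
grip_force: 3.9
```

Call:
apply_moves(
  steps=[
    [0,0,0,0,0,-20,-1],
    [0,0,0,0,0,-60,-1],
    [0,0,0,0,0,-100,-1],
    [0,0,0,-60,0,-120,-1],
    [0,0,0,-60,0,-120,-1],
    [0,0,0,-60,0,-120,-1],
    [0,0,0,-60,0,-120,-1],
  ],
)

```text
time: 10.05
ee_pos: [0.514, -0.0278, 0.1824]
eef_rot: [0.473, 0.881, 0.001, 0.002]
ft_force: [-0.2, 0.8, -0.9]
width: 0.0006
grip_force: 0.0
```

```bash
python3 -c "
from h import *
rep()
rim('top');c=rim('scene'); cv2.imwrite('pics/s3.png',cv2.resize(c['pixels'][130:290,230:430,::-1],None,fx=3,fy=3))"
```

```text
t 10.05 p [ 0.514  -0.0278  0.1824] F [-0.2  0.8 -0.9] J [-0.73  0.12  0.76  1.84 -0.09  1.21  0.64] w 0.0006
[[-0.552  0.834  0.005]
 [ 0.834  0.552 -0.   ]
 [-0.003  0.004 -1.   ]]
TCP in tub frame mm -0.6 -10.9
turn to goal rotvec [ 0.004  0.003 -0.002]
tab [0.571 0.023 0.1  ] shift mm tool [11.2 75.2 82.6]
s2 [ 0.5362 -0.0601  0.1   ] shift mm tool [-38.9   0.3  82.5]
pl [ 0.446 -0.06   0.1  ] shift mm tool [ 10.9 -74.8  82. ]
s4 [0.4808 0.0231 0.1   ] shift mm tool [61.1  0.1 82.2]
top tab 0 None
top s2 0 None
top pl 67 [60.2 62.6 65.2]
top s4 0 None
scene tab 69 [60.2 61.4 62.3]
scene s2 103 [60.2 61.3 62.4]
scene pl 47 [59.9 60.7 61.8]
scene s4 131 [60.1 61.1 62.2]
```

View pics/s3.png

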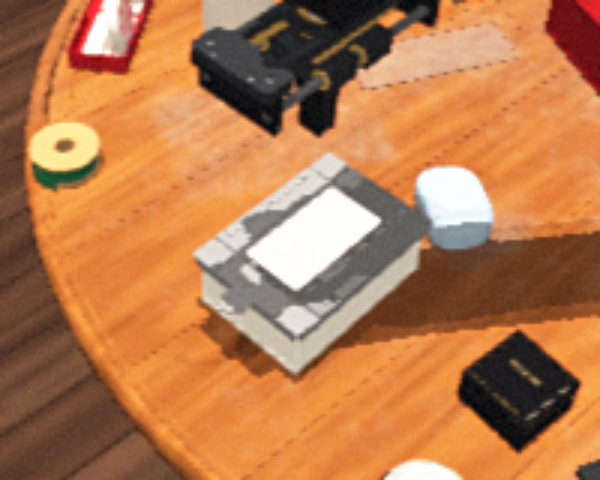

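All four sections lie flush at about 61 mm, the tub is still at (310,265) in the crop, and the gripper is well clear of it.

```bash
python3 -c "
from h import *
print(r.close_job())"
```

```text
the job is handed in; nothing more can be done
None
```

I pressed all four rim sections shut in order (tab end, side_2, plain end, side_4), and the last camera check showed each flush with the lid and the tub still in place; the job is handed in at about 10 s, but no verdict came back.

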